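# Make up two bench kits from the stock

## Task

Make up the two kits from the stock along the front of the bench: the blue tray gets the bottle with the blue cap and the roll of white tape, the yellow tray gets the bottle with the orange cap and the black-capped marker. Stand each bottle upright centred on the white round spot of its tray, and lay the tape flat, or the marker lengthwise, in the middle of the long narrow compartment. Set things down rather than dropping them, tip no bottle over, and leave the red-capped bottle and the red-capped marker where they are.

Things in the scene. Friction and masses are not known exactly. Their poses are not given: they have to be found in the camera images.
- blue_tray: Blue kit tray fixed to the bench, 158 (x) by 150 (y) mm, all walls 4 mm thick, their tops 17 mm and the floor inside 9 mm above the bench. Origin: centre of underside, z up; x points away from the robot within 0.2 rad. A wall along x parts it: +y side bottle compartment (inside 150 by 78, white round spot 72 across centred at x 0, y +32 mm); -y side long narrow compartment (inside 150 along x by 60, grey lining, centre x 0, y -41 mm).
- yellow_tray: Yellow kit tray fixed to the bench, 158 (x) by 150 (y) mm, all walls 4 mm thick, their tops 17 mm and the floor inside 9 mm above the bench. Origin: centre of underside, z up; x points away from the robot within 0.2 rad. A wall along x parts it: +y side bottle compartment (inside 150 by 78, white round spot 72 across centred at x 0, y +32 mm); -y side long narrow compartment (inside 150 along x by 60, grey lining, centre x 0, y -41 mm).
- blue_bottle: Loose bottle with blue screw cap, in the row at the bench front; body 60 mm diameter, straight up to about 60 mm, 105 mm tall in all; cap 36 mm across, 18 mm high; about 0.23 kg. Origin: centre of underside, z up. Take it round the body from above: bottles stand some 120 mm apart in y, its x sides are free.
- orange_bottle: Loose bottle with orange screw cap, in the row at the bench front; body 62 mm diameter, straight up to about 70 mm, 120 mm tall in all; cap 36 mm across, 18 mm high; about 0.25 kg. Origin: centre of underside, z up. Take it round the body from above: bottles stand some 120 mm apart in y, its x sides are free.
- red_bottle: Loose bottle with red screw cap, in the row at the bench front; body 68 mm diameter, straight up to about 80 mm, 138 mm tall in all; cap 36 mm across, 18 mm high; about 0.3 kg. Origin: centre of underside, z up. Take it round the body from above: bottles stand some 120 mm apart in y, its x sides are free. Not wanted in either kit.
- white_tape: Loose roll of white tape lying flat, 53 mm outer diameter, 19 mm high, hole about 20 mm, 0.05 kg. Origin: centre of its underside; z up. In the 60 mm wide compartment there is room for fingers beside it only along the tray's x.
- black_marker: Loose marker pen with a black cap and pale barrel, lying flat, 134 mm long (its y axis), 12 mm wide, 12 mm high, does not roll, 0.02 kg. Origin: centre of its underside, z up; it lies roughly pointing away from the robot.
- red_marker: Loose marker pen with a red cap and pale barrel, lying flat, 134 mm long (its y axis), 12 mm wide, 12 mm high, does not roll, 0.02 kg. Origin: centre of its underside, z up; it lies roughly pointing away from the robot. Not wanted in either kit.
Things that resemble listed ones, but are neither listed nor needed, are in the scene too. Leave any green or purple look-alike of the white_tape alone.

How it is judged (in metres and radians):
At the end, for the whole second after the job is handed in: Both bottles upright on their trays' white spots, tape and black marker flat in the middle of their long compartments, each within 15 mm along tray x and y, marker within 0.2 rad of lengthwise; all on the tray floor and at rest; red bottle and red marker moved under 30 mm (x of blue_bottle in the frame of blue_tray between -0.015 and 0.015 m and y of blue_bottle in the frame of blue_tray between 0.017 and 0.047 m and z of blue_bottle in the frame of blue_tray between 0.004 and 0.016 m and angle between each of blue_bottle, white_tape, orange_bottle, black_marker's own z axis and vertical below 0.12 rad and linear speed of each of blue_bottle, white_tape, orange_bottle, black_marker below 0.02 m/s and angular speed of each of blue_bottle, white_tape, orange_bottle, black_marker below 0.2 rad/s and x of white_tape in the frame of blue_tray between -0.015 and 0.015 m and y of white_tape in the frame of blue_tray between -0.056 and -0.026 m and z of white_tape in the frame of blue_tray between 0.004 and 0.016 m and x of orange_bottle in the frame of yellow_tray between -0.015 and 0.015 m and y of orange_bottle in the frame of yellow_tray between 0.017 and 0.047 m and z of orange_bottle in the frame of yellow_tray between 0.004 and 0.016 m and x of black_marker in the frame of yellow_tray between -0.015 and 0.015 m and y of black_marker in the frame of yellow_tray between -0.056 and -0.026 m and z of black_marker in the frame of yellow_tray between 0.004 and 0.016 m and angle between the y axis of black_marker and the x axis of yellow_tray, either way round below 0.2 rad and distance of each of red_bottle, red_marker from where it was at the start of the episode below 0.03 m); the robot touches nothing.
It fails at once if a bottle is tipped over (angle between any of blue_bottle, orange_bottle, red_bottle's own z axis and vertical above 0.5 rad).
It fails at once if the red-capped bottle or the red-capped marker is moved away (distance of any of red_bottle, red_marker from where it was at the start of the episode above 0.03 m).
It fails at once if a thing is dropped from a height ((height (world z) of blue_bottle above 0.03 m and linear speed of blue_bottle above 0.3 m/s and contact force between blue_bottle and the fingers below 0.05 N) or (height (world z) of orange_bottle above 0.03 m and linear speed of orange_bottle above 0.3 m/s and contact force between orange_bottle and the fingers below 0.05 N) or (height (world z) of white_tape above 0.03 m and linear speed of white_tape above 0.3 m/s and contact force between white_tape and the fingers below 0.05 N) or (height (world z) of black_marker above 0.03 m and linear speed of black_marker above 0.3 m/s and contact force between black_marker and the fingers below 0.05 N)).
It also fails if it takes over 112 s, if anything falls off the work surface, if the arm or the gripper's body presses on something with over 40 N, if the wrist force passes 120 N, or if a joint passes its speed limit or range.

## Robot

A 6-joint arm with a two-finger parallel gripper is mounted at the origin on a cart in front of the work surface, level with it; the furniture and walls round the work are solid. World frame = base frame: x ahead of the robot, y to its left, z up, the work surface at z = 0. Lengths are in mm, angles in rad, forces in N, time in s.
With the tool pointing down it reaches from about 300 to 1000 mm from the base axis. Payload 5.1 kg.
Tool frame: the origin (TCP) lies at the very end of the fingers, on their centre line; the grasp point (between the pads) lies 19 mm behind it; y points along the fingers, z is the direction in which the jaws open and shut, and the axes are right-handed (so a half turn about y gives the same grasp; the last joint's range is limited). The gripper opens to 95 mm and grips with 3 to 60 N. Pads are 20 mm wide; open, the fingers measure 119 mm over their backs; the gripper's body (75 mm by 180 mm) begins 59 mm behind the grasp point.
Start: joints at [1.197, 0.124, 1.65, -0, 1.367, -0.083], TCP at [186.388, 622.691, 214.656] pointing down, gripper open.
Joint ranges: [-2.61, 2.61], [-1.02, 2.33], [0.03, 2.71], [-1.35, 4.49], [0.32, 2.68], [-2.91, 2.91]. Speed limits (rad/s): [2.57, 2.57, 3.14, 3.14, 3.14, 3.14].

## Interface

Orientations are given as a unit quaternion [w, x, y, z].
In Python, from plant import move_ptp, move_l, move_joints, release, gripper_close, pause, solve_ik, capture, calibration, IKError, close_job, get_t, get_joint_pos, get_qvel, get_joint_efforts, get_position, get_tcp_rot, get_ft_force, get_ft_torque, get_gripper_width gives the robot as it stands. The module is installed in compiled form; this text tells all that it offers. Calls block until the motion is done:
- move_ptp(position, orientation): joint-space move of the TCP to a pose.
- move_l(position, velocity=150, attitude=None, f_stop=None): straight line of the TCP; attitude=None keeps the orientation; velocity is the mean speed in mm/s. With f_stop (N) it stops when the force on the tool has changed by that much, and returns True; else False.
- move_joints(angles): joint-space move.
- release() and gripper_close(strength=None): open the fingers fully, or close them until they stop; strength is the grip in N (None keeps the last).
- pause(seconds).
- solve_ik(position, orientation): joint angles nearest the present ones, or None.
- capture(name): name is "side" or "top" or "wrist"; returns the picture (384x512x3 uint8, red, green, blue); there is no depth.
- calibration(name): a dict with "fx", "fy", "cx", "cy" (pixels), "R" (3x3) and "t" (3): a world point X has camera coordinates R X + t. Camera axes: x right, y down, z forward; pixel columns grow to the right and rows downward; lengths in mm; the calibration is good to about 2 mm. The wrist camera is an equidistant fisheye: a pixel r from the principal point sees the ray r / f radians off the axis. A picture is of the moment at which its call begins: read the wrist's pose just before it. calibration takes no time and is no camera call; for the wrist camera it gives the pose at the moment of the call.
A pose or a line that the arm cannot do raises IKError and nothing moves.
- close_job(): hands the job in, once; it reports no verdict.
Readings, each from a call of its own:
- get_t(): time.
- get_joint_pos(): joint angles.
- get_qvel(): joint speeds.
- get_joint_efforts(): joint torques, N m.
- get_position(): TCP position.
- get_tcp_rot(): TCP orientation.
- get_ft_force(): force on the tool from outside, world axes, zero at the start.
- get_ft_torque(): the same for the moment, N m.
- get_gripper_width(): finger opening in mm.
Only numpy, scipy, OpenCV 4.12 (cv2) and the standard library are available. Lean on these libraries where they do the work, as an engineer would, in place of code of your own. Each camera call takes 0.05 s, during which the arm holds its last target.

## Working session

There is one attempt and no reset: what is moved stays moved. The work goes in short steps, each a Python script; the robot and the scene stay as the last script left them, time stands still between calls to the robot, and variables do not carry over. Pictures are saved under pics/ and viewed, and the job is handed in when it is done.

```bash
mkdir -p pics; ls
python3 - <<'E'
from plant import *
import cv2,numpy as np
for n in ["side","top","wrist"]:
    c=calibration(n); print(n,{k:np.round(v,4).tolist() for k,v in c.items()})
    im=capture(n); cv2.imwrite(f"pics/{n}0.png",im[:,:,::-1])
print(get_t(),get_tcp_rot(),get_position(),get_gripper_width(),get_ft_force())
E
```

```text
pics
side {'fx': 487.4722, 'fy': 487.4722, 'cx': 260.0165, 'cy': 205.8144, 'R': [[-0.8693, -0.4942, 0.0061], [-0.2264, 0.3872, -0.8938], [0.4394, -0.7784, -0.4484]], 't': [429.7733, 186.2173, 1301.6368]}
top {'fx': 479.1497, 'fy': 479.1497, 'cx': 254.7553, 'cy': 192.4686, 'R': [[0.0299, -0.9995, 0.0053], [-0.9745, -0.0303, -0.2224], [0.2224, 0.0015, -0.9749]], 't': [-45.2506, 536.5146, 1164.6171]}
wrist {'fx': 297.3186, 'fy': 297.3186, 'cx': 255.5636, 'cy': 193.6838, 'R': [[0.2867, 0.958, -0.0014], [0.9184, -0.2744, 0.2849], [0.2726, -0.0829, -0.9586]], 't': [-650.7057, -31.7233, 390.6439]}
0.15 [-0.69908525  0.70020225 -0.10258253  0.10233985] [186.22671236 622.22538719 213.66674283] 94.89685969642198 [ 0.41836352 -0.10714555 -0.48949754]
```

View pics/top0.png

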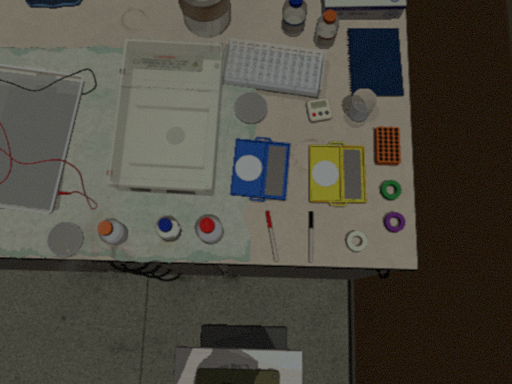

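View pics/side0.png

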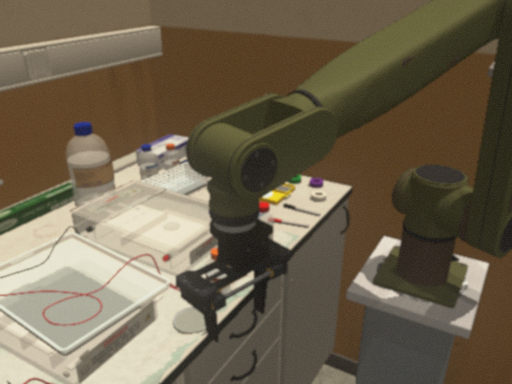

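View pics/wrist0.png

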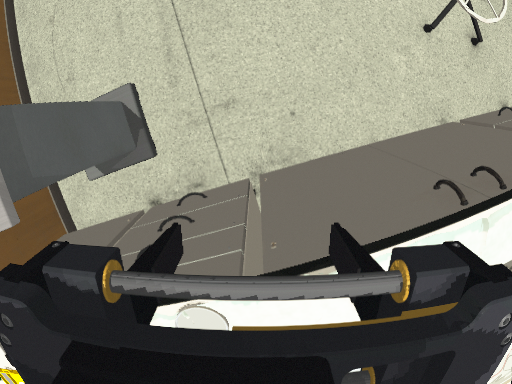

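```bash
cat > h.py <<'E'
from plant import *
import cv2,numpy as np
from scipy.spatial.transform import Rotation as Rot
def ray(c,uv,wrist=False):
    d=np.array([(uv[0]-c['cx'])/c['fx'],(uv[1]-c['cy'])/c['fy'],1.])
    if wrist:
        r=np.hypot(d[0],d[1]); d=np.array([np.sin(r)*d[0]/r,np.sin(r)*d[1]/r,np.cos(r)])
    R=np.array(c['R']); return -R.T@np.array(c['t']), R.T@(d/np.linalg.norm(d))
def onz(c,uv,z,wrist=False):
    o,d=ray(c,uv,wrist); return o+d*(z-o[2])/d[2]
def tri(rays):
    A=np.zeros((3,3));b=np.zeros(3)
    for o,d in rays:
        P=np.eye(3)-np.outer(d,d);A+=P;b+=P@o
    x=np.linalg.solve(A,b); return x,[np.linalg.norm((np.eye(3)-np.outer(d,d))@(x-o)) for o,d in rays]
def proj(c,X,wrist=False):
    p=np.array(c['R'])@np.array(X)+np.array(c['t'])
    if wrist:
        r=np.hypot(p[0],p[1]);th=np.arctan2(r,p[2]);return np.array([c['cx']+c['fx']*th*p[0]/r,c['cy']+c['fy']*th*p[1]/r])
    return np.array([c['cx']+c['fx']*p[0]/p[2],c['cy']+c['fy']*p[1]/p[2]])
def down(yaw):
    # tool y down, jaw axis (tool z) at angle yaw from world x
    z=np.array([np.cos(yaw),np.sin(yaw),0]);y=np.array([0,0,-1.]);x=np.cross(y,z)
    q=Rot.from_matrix(np.column_stack([x,y,z])).as_quat(); return [q[3],q[0],q[1],q[2]]
E
python3 - <<'E'
from h import *
c=calibration("top")
for n,uv,z in [("orange cap",(105,229),120),("blue cap",(165,222),105),("red cap",(207,226),138),("blkmark",(311,236),6),("redmark",(272,236),6),("tape",(356,240),19),("blueTr",(261,169),9),("yelTr",(337,174),9),("bspot",(248,168),9),("yspot",(325,174),9),("edge",(400,265),0),("boxcorner",(213,190),0)]:
    print(n,onz(c,uv,z).round(0))
R=Rot.from_quat(np.roll(get_tcp_rot(),-1)).as_matrix();print(R.round(3))
w=calibration("wrist");o,d=ray(w,(w['cx']+1e-6,w['cy']),True);print("cam in tool",R.T@(o-get_position()),R.T@d)
im=cv2.imread("pics/top0.png")
a=cv2.convertScaleAbs(im[180:275,40:420],alpha=1.8); cv2.imwrite("pics/crop0.png",cv2.resize(a,None,fx=2.1,fy=2.1,interpolation=cv2.INTER_CUBIC))
a=cv2.convertScaleAbs(im[130:215,205:415],alpha=1.8); cv2.imwrite("pics/crop1.png",cv2.resize(a,None,fx=3.8,fy=3.8,interpolation=cv2.INTER_CUBIC))
print(get_joint_pos())
E
```

```text
orange cap [424. 325. 120.]
blue cap [447. 186. 105.]
red cap [436.  81. 138.]
blkmark [ 438. -180.    6.]
redmark [435. -77.   6.]
tape [ 429. -295.   19.]
blueTr [615. -44.   9.]
yelTr [ 607. -249.    9.]
bspot [617.  -9.   9.]
yspot [ 606. -216.    9.]
edge [ 370. -412.    0.]
boxcorner [555.  84.   0.]
[[ 0.958 -0.001  0.287]
 [-0.287 -0.002  0.958]
 [-0.    -1.    -0.002]]
cam in tool [ -80.92980998 -169.0748655     1.49930179] [2.85015292e-01 9.58522846e-01 4.86043940e-04]
[ 1.19738050e+00  1.24346672e-01  1.65137428e+00 -2.32178425e-05
  1.36748807e+00 -8.25831681e-02]
```

View pics/crop0.png

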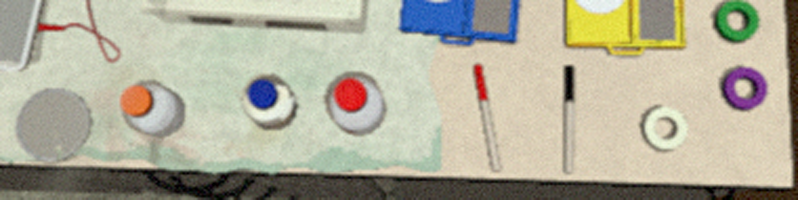

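View pics/crop1.png

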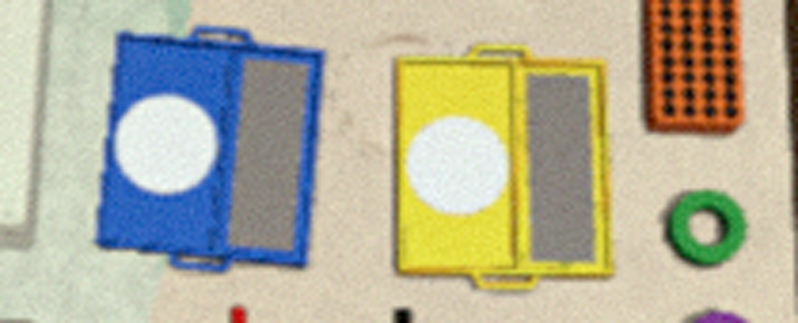

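Run:
```python
from h import *
import json
cal={}
for n,p in [("A",(470,110,240)),("B",(500,-80,240)),("C",(500,-290,240))]:
    move_ptp(list(p),down(0)); pause(0.2)
    cal[n]={k:np.array(v).tolist() for k,v in calibration("wrist").items()}
    cv2.imwrite(f"pics/w{n}.png",capture("wrist")[:,:,::-1]); print(get_t(),get_position().round(1),get_joint_pos().round(2))
cal["top"]={k:np.array(v).tolist() for k,v in calibration("top").items()}
json.dump(cal,open("cal.json","w"))
```

```text
2.5083 [470.  110.4 240. ] [ 0.12 -0.27  1.98  0.    1.43  0.12]
3.55 [500.1 -78.7 240.1] [-0.26 -0.22  1.94  0.    1.42 -0.26]
4.65 [ 500.4 -288.7  240.2] [-0.62 -0.05  1.79  0.    1.41 -0.62]
```

View pics/wA.png

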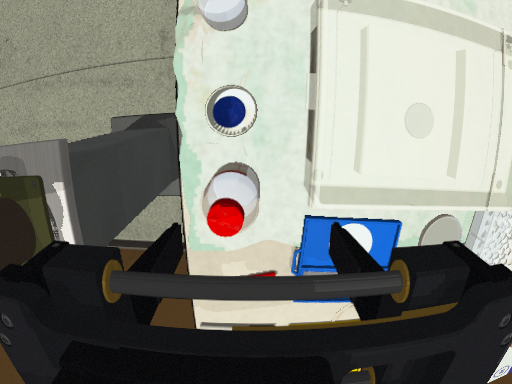

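View pics/wB.png

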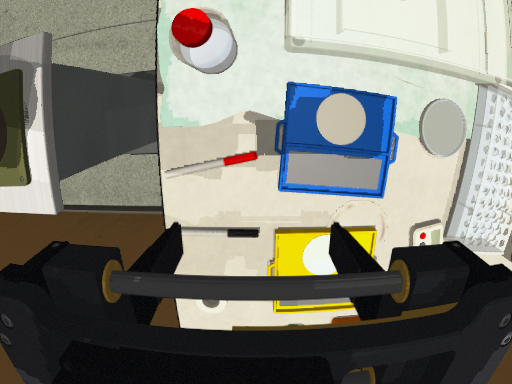

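View pics/wC.png

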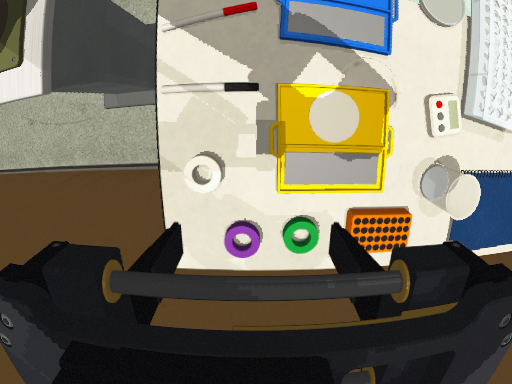

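```bash
python3 - <<'E'
from h import *
import json
cal=json.load(open("cal.json"))
for n,p in [("D",(470,240,240)),("E",(470,-210,240))]:
    move_ptp(list(p),down(0)); pause(0.2)
    cal[n]={k:np.array(v).tolist() for k,v in calibration("wrist").items()}
    cv2.imwrite(f"pics/w{n}.png",capture("wrist")[:,:,::-1]); print(get_t(),get_position().round(1),get_joint_pos().round(2))
json.dump(cal,open("cal.json","w"))
E
cat > seg.py <<'E'
from h import *
import json
cal=json.load(open("cal.json"))
ims={n:cv2.imread(f"pics/w{n}.png") for n in "ABCDE"}; ims["top"]=cv2.imread("pics/top0.png")
def blob(n,seed,win,f):
    im=cv2.GaussianBlur(ims[n],(3,3),0); h=cv2.cvtColor(im,cv2.COLOR_BGR2HSV).astype(int)
    m=f(h[...,0],h[...,1],h[...,2]).astype(np.uint8)
    k=np.zeros_like(m);x,y=seed;k[max(0,y-win):y+win,max(0,x-win):x+win]=1;m&=k
    nn,l,s,c=cv2.connectedComponentsWithStats(m)
    i=1+np.argmax(s[1:,4]); cnt=max(cv2.findContours((l==i).astype(np.uint8),0,2)[0],key=cv2.contourArea)
    return cnt,s[i],c[i]
E
python3 - <<'E'
from seg import *
blue=lambda h,s,v:(h>105)&(h<130)&(s>150)
red=lambda h,s,v:((h<6)|(h>172))&(s>150)
org=lambda h,s,v:(h>5)&(h<20)&(s>130)
for nm,f,l,z in [("bluecap",blue,[("A",(229,111),40),("D",(228,190),45),("top",(165,222),14)],105),("redcap",red,[("A",(226,217),35),("B",(192,28),30),("top",(207,226),14)],138),("orgcap",org,[("top",(105,229),14),("D",(228,60),60)],120)]:
    rs=[]
    for n,s,w in l:
        try:
            cnt,st,c=blob(n,s,w,f); (cx,cy),_,_=cv2.fitEllipse(cv2.convexHull(cnt)); print(nm,n,st,np.round((cx,cy),1))
            r=ray(cal[n],(cx,cy),n!="top"); rs.append(r); print("   at z",onz(cal[n],(cx,cy),z,n!="top").round(1))
        except Exception as e: print(nm,n,e)
    if len(rs)>1: print(tri(rs))
E
```

```text
6.8167 [470.3 239.5 240. ] [ 0.37 -0.16  1.89 -0.    1.41  0.37]
8.7167 [ 470.3 -209.3  240. ] [-0.52 -0.19  1.92  0.    1.42 -0.52]
bluecap A [214  97  31  30 728] [228.6 111.4]
   at z [442.8 189.3 105. ]
bluecap D [217 212  28  23 561] [230.9 226.2]
   at z [443.2 193.6 105. ]
bluecap top [159 219  12  12 117] [164.6 224.3]
   at z [441.6 186.9 105. ]
(array([442.41850077, 189.14013466,  94.96202069]), [np.float64(0.5262930758279663), np.float64(0.295174933318615), np.float64(0.7415519082329902)])
redcap A [ 207  199   37   38 1096] [225.3 217.4]
   at z [440.6  88.  138. ]
redcap B [ 172    8   40   39 1203] [191.5  27.1]
   at z [441.6  81.5 138. ]
redcap top [200 218  14  15 171] [206.5 224.7]
   at z [438.7  82.3 138. ]
(array([439.75705365,  83.91063289, 128.52260285]), [np.float64(0.47292148442167875), np.float64(0.33408838436028326), np.float64(0.7688498477537972)])
orgcap top [ 98 221  14  14 156] [104.8 227.7]
   at z [426.7 326.1 120. ]
orgcap D [195  85  35  34 955] [211.8 101.5]
   at z [428.5 328.4 120. ]
(array([427.595171  , 328.49236733, 112.75337981]), [np.float64(0.16158508755272236), np.float64(0.16158508755271964)])
```

View pics/wD.png

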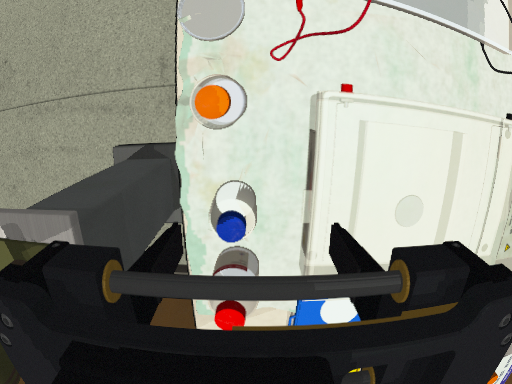

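View pics/wE.png

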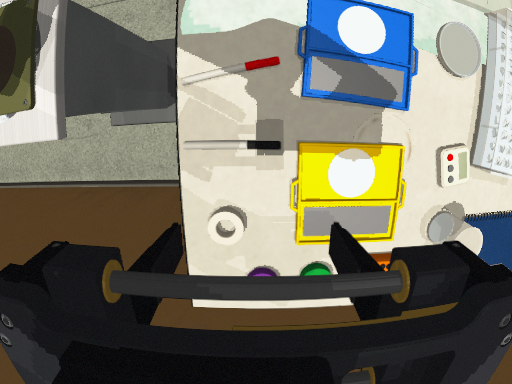

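Run:
```python
from seg import *
spot=lambda h,s,v:(s<70)&(v>100)
spott=lambda h,s,v:(s<60)&(v>90)
def rep(nm,l,z,mode="ell"):
    rs=[]
    for n,s,w,f in l:
        cnt,st,c=blob(n,s,w,f)
        if mode=="ell": (cx,cy),_,_=cv2.fitEllipse(cv2.convexHull(cnt))
        else:
            (cx,cy),_,_=cv2.minAreaRect(cnt)
        rs.append(ray(cal[n],(cx,cy),n!="top")); print(nm,n,st,np.round((cx,cy),1),onz(cal[n],(cx,cy),z,n!="top").round(1))
    print("  tri",tri(rs)[0].round(1),np.round(tri(rs)[1],1))
rep("bspot",[("B",(341,119),30,spot),("E",(362,30),28,spot),("top",(248,168),16,spott)],9)
rep("yspot",[("E",(351,173),30,spot),("C",(333,118),28,spot),("top",(325,174),16,spott)],9)
rep("tape",[("E",(227,226),24,spot),("C",(203,174),24,spot),("top",(356,240),14,spott)],10)
a=[]
for n,x0,y0,x1,y1 in [("B",265,70,410,205),("C",260,70,405,205),("C",155,70,275,105),("E",178,130,298,160),("E",200,205,255,250),("E",285,135,410,250)]:
    im=ims[n][y0:y1,x0:x1]; k=min(5,700/im.shape[1],400/im.shape[0]); cv2.imwrite(f"pics/z_{n}_{x0}.png",cv2.resize(im,None,fx=k,fy=k,interpolation=cv2.INTER_CUBIC)); print(n,x0,y0,k)
```

```text
bspot B [ 316   93   50   52 2026] [340.5 118.6] [616.4  -7.8   9. ]
bspot E [ 338    6   47   48 1740] [361.2  29.4] [616.2  -8.8   9. ]
bspot top [236 155  26  26 527] [248.2 167.5] [617.9  -9.1   9. ]
  tri [617.5  -8.3   6.8] [0.6 0.6 1.2]
yspot E [ 328  149   47   48 1742] [351.1 172.7] [ 606.7 -214.4    9. ]
yspot C [ 310   91   49   51 1938] [333.6 116. ] [ 606.8 -214.6    9. ]
yspot top [312 161  27  25 526] [324.9 173.2] [ 608.6 -216.1    9. ]
  tri [ 607.6 -215.2    8.2] [0.8 0.7 1.5]Traceback (most recent call last):
  File "<stdin>", line 15, in <module>
  File "<stdin>", line 8, in rep
cv2.error: OpenCV(4.12.0) /io/opencv/modules/imgproc/src/shapedescr.cpp:361: error: (-201:Incorrect size of input array) There should be at least 5 points to fit the ellipse in function 'fitEllipseNoDirect'
```

Run:
```python
from seg import *
for n,x0,y0,x1,y1 in [("B",265,70,410,205),("C",155,70,275,105),("E",178,125,298,160),("E",200,200,255,250),("E",285,135,410,250),("C",260,70,405,205),("C",180,150,230,200)]:
    im=ims[n][y0:y1,x0:x1]; k=min(5,700/im.shape[1],500/im.shape[0]); cv2.imwrite(f"pics/z_{n}_{x0}.png",cv2.resize(im,None,fx=k,fy=k,interpolation=cv2.INTER_CUBIC)); print(n,x0,y0,k)
```

```text
B 265 70 3.7037037037037037
C 155 70 5
E 178 125 5
E 200 200 5
E 285 135 4.3478260869565215
C 260 70 3.7037037037037037
C 180 150 5
```

View pics/z_B_265.png

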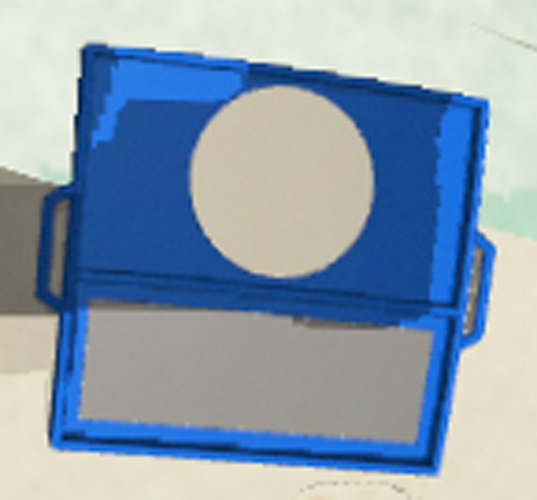

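View pics/z_C_260.png

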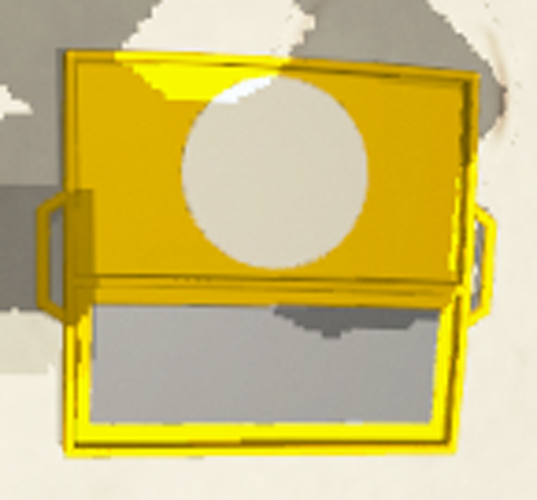

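View pics/z_C_155.png

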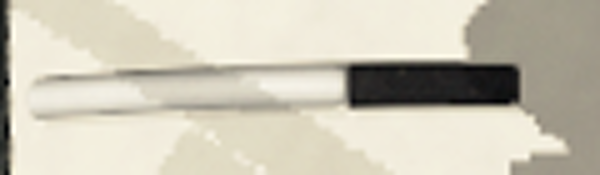

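View pics/z_E_178.png

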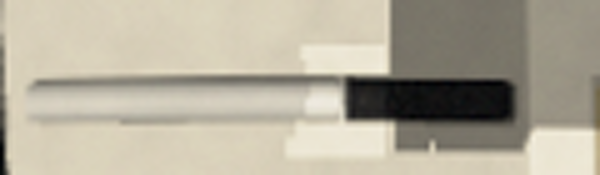

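View pics/z_E_200.png

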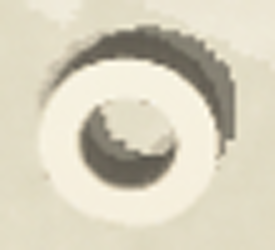

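View pics/z_C_180.png

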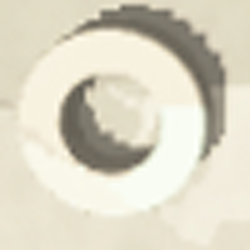

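View pics/z_E_285.png

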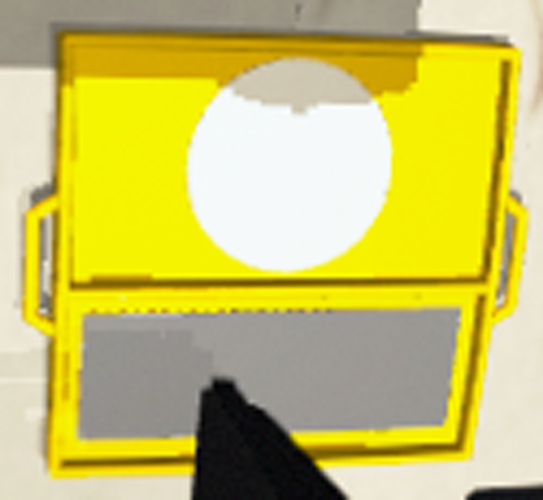

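Run:
```python
from seg import *
g=lambda n,uv,z:onz(cal[n],uv,z,n!="top")
print("tape z19:",[g(n,uv,19).round(1) for n,uv in [("E",(226,228)),("C",(202.2,174.5)),("top",(356,240))]], tri([ray(cal["E"],(226,228),True),ray(cal["C"],(202.2,174.5),True),ray(cal["top"],(356,240))]))
for nm,pE,pC in [("mk tail",(183.6,145.4),(160.6,89.6)),("mk cap",(280.8,144.6),(259,87))]:
    print(nm,g("E",pE,8).round(1),g("C",pC,8).round(1),tri([ray(cal["E"],pE,True),ray(cal["C"],pC,True)])[0].round(1))
body=np.array([[-79,75],[79,75],[79,-75],[-79,-75]],float)
def fit(n,pts,off,k,spot):
    W=np.array([g(n,np.array(p)/k+np.array(off),17)[:2] for p in pts]); print(n,W.round(1).tolist())
    print("  sides",[round(np.linalg.norm(W[i]-W[(i+1)%4]),1) for i in range(4)])
    b=np.vstack([body,[[0,32]]*2]);w=np.vstack([W,[spot]*2])
    bm,wm=b.mean(0),w.mean(0);H=(b-bm).T@(w-wm);a=np.arctan2(H[0,1]-H[1,0],H[0,0]+H[1,1])
    R=np.array([[np.cos(a),-np.sin(a)],[np.sin(a),np.cos(a)]]);t=wm-R@bm
    print("  yaw",round(a,3),"o",t.round(1),"spot",(R@[0,32]+t).round(1),"long",(R@[0,-41]+t).round(1),"res",(w-b@R.T-t).round(1).tolist())
fit("B",[(85,45),(487,98),(437,473),(52,448)],(265,70),3.7037,(616.6,-8.4))
fit("C",[(65,52),(478,73),(455,453),(65,453)],(260,70),3.7037,(607,-214.8))
fit("E",[(60,33),(521,45),(470,460),(50,475)],(285,135),4.3478,(607,-214.8))
```

```text
tape z19: [array([ 428.4, -294.1,   19. ]), array([ 428.2, -295.2,   19. ]), array([ 429.1, -294.7,   19. ])] (array([ 428.59426644, -294.50953396,   19.55782523]), [np.float64(0.6146457903938346), np.float64(0.5962532011414013), np.float64(0.39184216245467224)])
mk tail [ 371.2 -176.8    8. ] [ 370.4 -177.1    8. ] [ 370.8 -176.9    8. ]
mk cap [ 504.7 -176.6    8. ] [ 505.  -178.1    8. ] [ 505.2 -177.6    0.9]
B [[542.1, 38.3], [697.1, 29.4], [688.1, -118.6], [532.7, -108.8]]
  sides [np.float64(155.3), np.float64(148.3), np.float64(155.8), np.float64(147.4)]
  yaw -0.061 o [614.9 -40.1] spot [616.8  -8.1] long [612.4 -81. ] res [[1.5, -1.3], [-1.2, -0.6], [-1.1, 1.1], [1.2, 1.3], [-0.2, -0.3], [-0.2, -0.3]]
C [[529.0, -174.5], [685.4, -172.2], [687.3, -320.3], [531.1, -320.8]]
  sides [np.float64(156.5), np.float64(148.2), np.float64(156.2), np.float64(146.3)]
  yaw 0.012 o [ 607.9 -246.9] spot [ 607.6 -214.9] long [ 608.4 -287.9] res [[0.9, -1.7], [-0.6, -1.2], [-0.5, 0.6], [1.3, 2.0], [-0.6, 0.1], [-0.6, 0.1]]
E [[528.0, -172.5], [685.8, -170.4], [687.7, -320.7], [531.1, -321.1]]
  sides [np.float64(157.8), np.float64(150.3), np.float64(156.7), np.float64(148.7)]
  yaw 0.013 o [ 607.9 -246.4] spot [ 607.5 -214.4] long [ 608.4 -287.4] res [[0.1, -0.1], [-0.1, -0.0], [-0.1, -0.3], [1.2, 1.3], [-0.5, -0.4], [-0.5, -0.4]]
```

```bash
python3 - <<'E'
from seg import *
for z in (0,20,40): print(z,[onz(cal["C"],p,z,True)[:2].round(0).tolist() for p in [(347,209),(347,240),(320,235),(300,216)]])
cv2.imwrite("pics/zr.png",cv2.resize(ims["C"][180:270,260:430],None,fx=4,fy=4,interpolation=cv2.INTER_CUBIC))
E
python3 - <<'E'
from h import *
# pick tape
move_ptp([428.5,-294.5,110],down(0))
move_l([428.5,-294.5,30],250)
print(move_l([428.5,-294.5,4],80,f_stop=8),get_position().round(1),get_ft_force().round(1))
gripper_close(12); print(get_gripper_width(),get_t())
move_l([428.5,-294.5,80],200); print(get_gripper_width(),get_position().round(1),get_t())
im=capture("wrist");cv2.imwrite("pics/t1.png",im[:,:,::-1])
E
```

```text
0 [[639.0, -352.0], [645.0, -404.0], [600.0, -394.0], [567.0, -362.0]]
20 [[632.0, -345.0], [638.0, -394.0], [595.0, -385.0], [564.0, -355.0]]
40 [[625.0, -337.0], [631.0, -384.0], [590.0, -375.0], [560.0, -347.0]]
False [ 428.2 -294.3    3.5] [ 0.4  0.8 -0. ]
51.70500745942305 11.1083
51.924179817456015 [ 428.3 -294.3   79.6] 11.6417
```

View pics/t1.png

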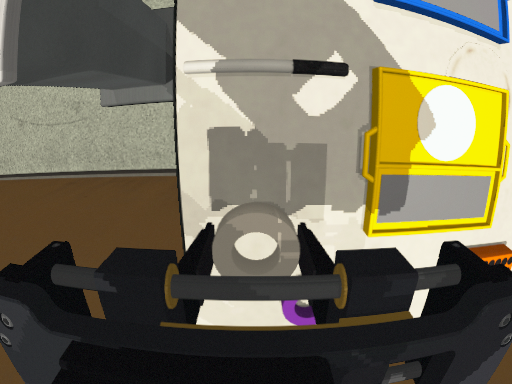

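View pics/zr.png

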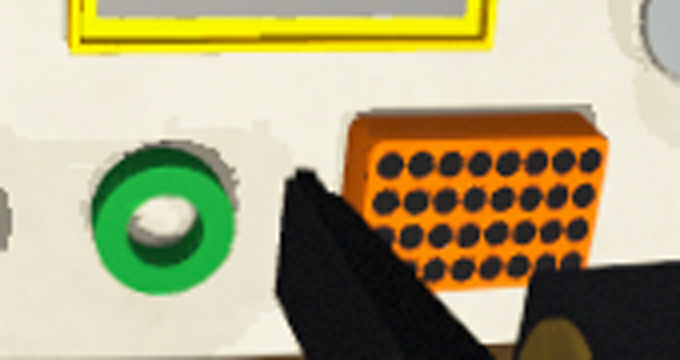

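Run:
```python
from h import *
x,y=612.4,-81; q=down(-0.061)
move_ptp([x,y,70],q); print(get_gripper_width(),get_t())
move_l([x,y,25],150); p=get_position(); print(p.round(1))
print(move_l([x,y,13.2],40,f_stop=5),get_position().round(1),get_ft_force().round(1))
release(); pause(0.2); move_l([x,y,110],200)
print(get_t())
move_ptp([470,-210,240],down(0)); pause(.1)
w=calibration("wrist"); im=capture("wrist");cv2.imwrite("pics/t2.png",im[:,:,::-1]);print(get_t())
```

```text
51.54304290125166 12.7833
[611.7 -81.8  24.6]
False [612.4 -80.9  13.3] [-1.5  0.4 -0.9]
15.4
16.475
```

View pics/t2.png

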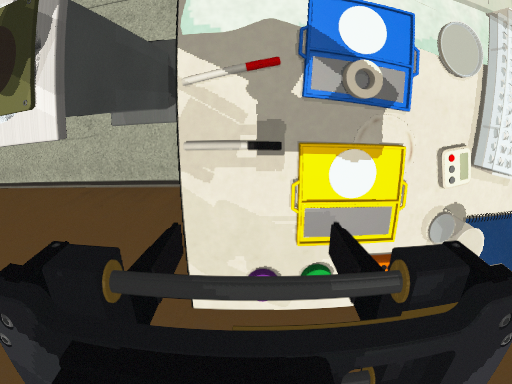

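Run:
```python
from h import *
w=calibration("wrist")
print("tape at",onz(w,(362.8,79),28,True).round(1),"target 612.4 -81")
x,y=437.8,-177.2; q=down(-np.pi/2)
move_ptp([x,y,100],q); move_l([x,y,30],250)
print(move_l([x,y,7],80,f_stop=8),get_position().round(1),get_ft_force().round(1))
gripper_close(12); print(get_gripper_width(),get_t())
move_l([x,y,40],100); print(get_gripper_width(),get_position().round(1),get_t())
im=capture("wrist");cv2.imwrite("pics/m1.png",im[:,:,::-1])
im=capture("top");cv2.imwrite("pics/m1t.png",cv2.resize(im[140:280,210:420,::-1],None,fx=3,fy=3))
```

```text
tape at [609.5 -82.9  28. ] target 612.4 -81
False [ 438.  -177.3    7.3] [ 0.1 -0.6 -0.3]
11.931360761115702 20.025
11.927000011892973 [ 438.  -177.3   40.3] 20.5083
```

View pics/m1.png

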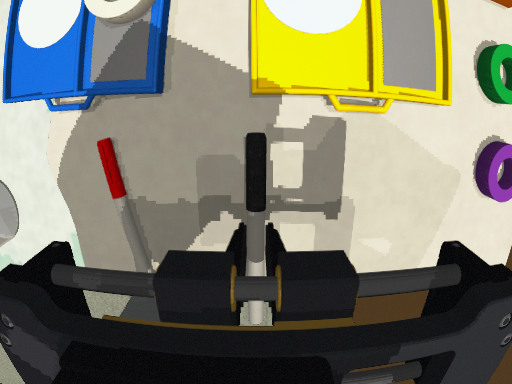

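View pics/m1t.png

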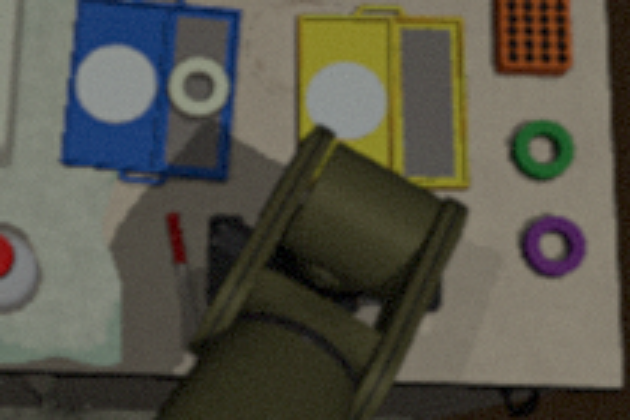

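Run:
```python
from h import *
x,y=608.4,-287.6; q=down(-np.pi/2+0.012)
move_ptp([x,y,70],q); print(get_gripper_width(),get_t())
move_l([x,y,30],150); 
print(move_l([x,y,18.3],40,f_stop=5)); pause(.15); print(get_position().round(1),get_ft_force().round(1))
release(); pause(0.2); print(get_gripper_width(),get_ft_force().round(1)); move_l([x,y,110],200)
print(get_t())
move_ptp([470,-210,240],down(0)); pause(.1)
w=calibration("wrist"); im=capture("wrist");cv2.imwrite("pics/m2.png",im[:,:,::-1]);print(get_t())
```

```text
11.918964208062281 21.4417
False
[ 608.6 -287.7   18.5] [ 0.1 -0.1  0.7]
94.75193567298145 [ 0.   0.4 -0. ]
24.65
26.1917
```

View pics/m2.png

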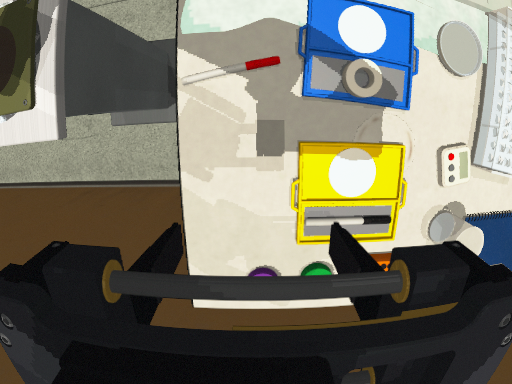

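Run:
```python
from h import *
x,y=442.5,189; q=down(0)
move_ptp([x,y,200],q); move_l([x,y,60],250)
print(move_l([x,y,33],80,f_stop=8)); pause(.1); z0=get_position()[2]; print(get_position().round(1),get_ft_force().round(1))
gripper_close(25); print(get_gripper_width(),get_t())
move_l([x,y,60],60); print(get_gripper_width(),get_position().round(1),get_ft_force().round(1),get_t(),z0)
im=capture("wrist");cv2.imwrite("pics/b1.png",im[:,:,::-1])
```

```text
False
[443.  189.2  33.6] [ 0.  -0.5  0.4]
59.31226960099324 29.65
59.350781884691344 [442.6 189.   60.3] [ 0.  -0.  -2.1] 30.25 33.56299657475241
```

View pics/b1.png

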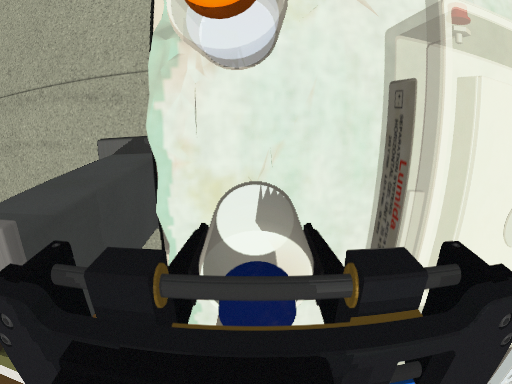

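Run:
```python
from h import *
x,y=616.8,-8.2; q=down(-0.061)
move_l([442.5,189,205],200)
move_ptp([x,y,205],q); print(get_gripper_width(),get_t())
move_l([x,y,60],200)
print(move_l([x,y,42.7],40,f_stop=6)); pause(.15); print(get_position().round(1),get_ft_force().round(1))
release(); pause(0.2); print(get_gripper_width()); move_l([x,y,90],80); move_l([x,y,205],250)
print(get_t())
move_ptp([500,-80,240],down(0)); pause(.1)
w=calibration("wrist"); im=capture("wrist");cv2.imwrite("pics/b2.png",im[:,:,::-1]);print(get_t())
```

```text
59.15841000817486 32.2
False
[616.8  -8.2  42.6] [ 1.  -0.4 -1. ]
95.35306689382267
36.1583
36.9333
```

View pics/b2.png

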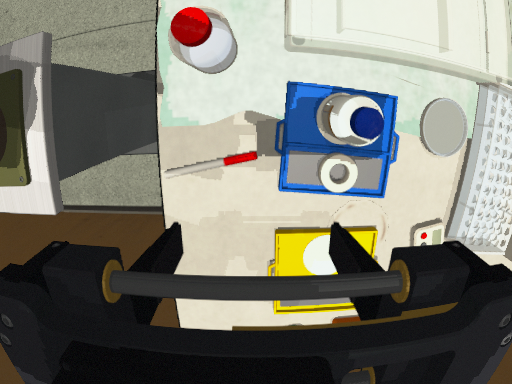

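Run:
```python
from h import *
x,y=427.6,328.5; q=down(0)
move_ptp([x,y,215],q); move_l([x,y,75],250)
print(move_l([x,y,47],80,f_stop=8)); pause(.1); z0=get_position()[2]; print(get_position().round(1),get_ft_force().round(1))
gripper_close(28); print(get_gripper_width(),get_t())
move_l([x,y,75],60); print(get_gripper_width(),get_position().round(1),get_ft_force().round(1),get_t(),z0)
im=capture("wrist");cv2.imwrite("pics/o1.png",im[:,:,::-1])
```

```text
False
[427.8 328.7  47.2] [ 0.6  0.3 -0. ]
60.89331016403994 40.4333
60.884598302387296 [427.7 328.5  75.3] [-0.8 -0.1 -3.4] 41.05 47.230368948438866
```

View pics/o1.png

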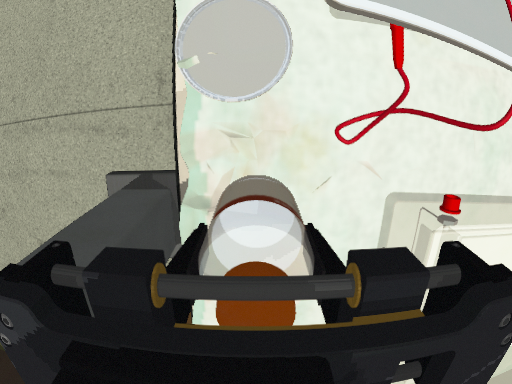

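Run:
```python
from h import *
x,y=607.5,-214.8; q=down(0.012)
move_l([427.6,328.5,215],200)
move_ptp([500,60,220],q); print(get_gripper_width(),get_position().round(1))
move_ptp([x,y,215],q); print(get_gripper_width(),get_t())
move_l([x,y,75],200)
print(move_l([x,y,56.6],40,f_stop=6)); pause(.15); print(get_position().round(1),get_ft_force().round(1))
release(); pause(0.2); print(get_gripper_width()); move_l([x,y,105],80); move_l([x,y,215],250)
print(get_t())
move_ptp([470,-210,240],down(0)); pause(.2)
import json
cal=json.load(open("cal.json"))
cal["F"]={k:np.array(v).tolist() for k,v in calibration("wrist").items()}
im=capture("wrist");cv2.imwrite("pics/wF.png",im[:,:,::-1]);print(get_t())
move_ptp([500,-80,260],down(0)); pause(.2)
cal["G"]={k:np.array(v).tolist() for k,v in calibration("wrist").items()}
im=capture("wrist");cv2.imwrite("pics/wG.png",im[:,:,::-1])
move_ptp([300,450,300],down(0.5)); pause(.2)
im=capture("top");cv2.imwrite("pics/topF.png",im[:,:,::-1]);print(get_t())
json.dump(cal,open("cal.json","w"))
cv2.imwrite("pics/topFz.png",cv2.resize(cv2.convertScaleAbs(im[125:270,150:420,::-1],alpha=1.6),None,fx=2.9,fy=2.9,interpolation=cv2.INTER_CUBIC))
```

```text
60.89004965759702 [499.7  60.7 219.4]
60.772545372055575 44.1583
True
[ 607.1 -214.6   56.1] [-0.2  0.4  6.3]
94.70658121292479
48.0
48.8667
52.0083
```

View pics/wF.png

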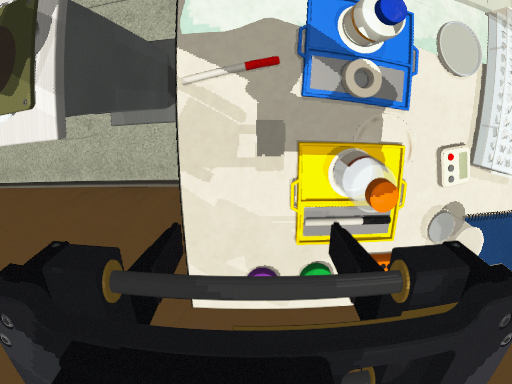

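View pics/topFz.png

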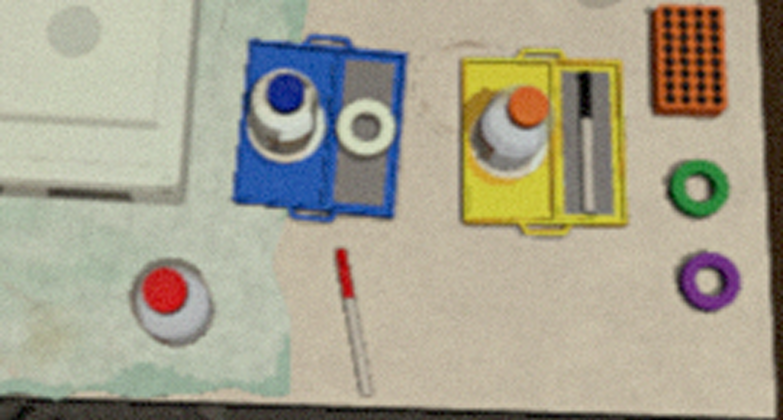

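View pics/wG.png

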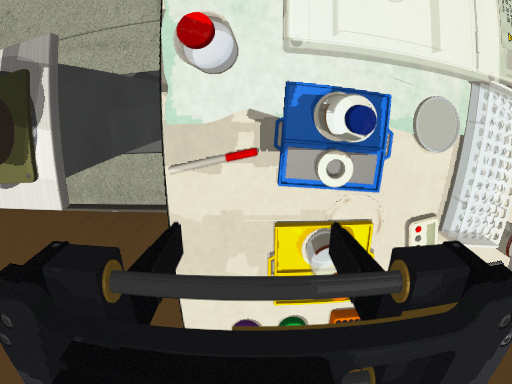

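Run:
```python
from seg import *
ims={**ims,"F":cv2.imread("pics/wF.png"),"G":cv2.imread("pics/wG.png"),"T":cv2.imread("pics/topF.png")}
import seg; seg.ims=ims; cal["T"]=cal["top"]
navy=lambda h,s,v:(h>112)&(h<130)&(s>150)&(v<190)
org=lambda h,s,v:(h>5)&(h<17)&(s>150)
red=lambda h,s,v:((h<6)|(h>172))&(s>150)
trays={"b":(614.9,-40.1,-0.061),"y":(607.9,-246.6,0.012)}
def intray(t,p):
    x,y,a=trays[t];d=np.array(p[:2])-[x,y];c,s=np.cos(a),np.sin(a);return np.round([c*d[0]+s*d[1],-s*d[0]+c*d[1]],1)
for nm,f,l,t in [("bluecap",navy,[("F",(391,10),18),("G",(361,121),18),("T",(249,157),8)],"b"),("orgcap",org,[("F",(382,194),22),("T",(332,161),9)],"y"),("redcap",red,[("G",(195,30),25),("T",(207,225),12)],None)]:
    rs=[]
    for n,s,w in l:
        cnt,st,c=blob(n,s,w,f);(cx,cy),_,_=cv2.fitEllipse(cv2.convexHull(cnt)); print(nm,n,st,np.round((cx,cy),1)); rs.append(ray(cal[n],(cx,cy),n!="T"))
    X,r=tri(rs);print("  ",X.round(1),np.round(r,1),intray(t,X) if t else "")
g=lambda n,uv,z:onz(cal[n],uv,z,n!="T")
for n,uv in [("G",(334.5,169)),("F",(362.8,78.5)),("T",(150+364.5/2.9,125+127/2.9))]: p=g(n,uv,28);print("tape",p.round(1),intray("b",p))
P=[(150+583/2.9,125+73/2.9),(150+588/2.9,125+212/2.9)]
e=[g("T",p,17) for p in P];print("marker",np.round(e,1).tolist(),intray("y",(e[0]+e[1])/2),np.arctan2(*(e[0]-e[1])[[1,0]]))
e=[g("F",p,17) for p in [(390,219),(304.5,221.5)]];print("marker F",np.round(e,1).tolist(),intray("y",(e[0]+e[1])/2))
```

```text
bluecap F [376   3  27  21 121] [388.4  12.5]
bluecap G [346 106  30  28 620] [360.4 119.5]
bluecap T [243 151  11  12 109] [248.2 156.7]
   [621.8  -8.7  92.6] [1.5 0.5 1.2] [ 4.9 31.7]
orgcap F [365 179  33  34 751] [381.5 194.9]
orgcap T [326 155  13  14 146] [331.7 161.3]
   [ 613.4 -218.8  105.1] [0. 0.] [ 5.8 27.7]
redcap G [ 177   12   37   36 1051] [195.2  29.9]
redcap T [200 217  14  16 172] [206.4 224.6]
   [440.   83.2 131.4] [0.2 0.2] 
tape [610.9 -81.8  28. ] [ -1.5 -41.8]
tape [610.8 -83.2  28. ] [ -1.5 -43.3]
tape [611.3 -82.5  28. ] [ -1.  -42.5]
marker [[673.1, -285.8, 17.0], [540.4, -288.4, 17.0]] [ -1.7 -40.5] 0.019579724168914042
marker F [[674.8, -283.5, 17.0], [540.6, -285.0, 17.0]] [ -0.7 -37.7]
```

Run:
```python
from h import *
import json
cal=json.load(open("cal.json"))
for n,p in [("H",(617,-89,240)),("I",(607.5,-296,240))]:
    move_ptp(list(p),down(0)); pause(.3)
    cal[n]={k:np.array(v).tolist() for k,v in calibration("wrist").items()}
    im=capture("wrist");cv2.imwrite(f"pics/w{n}.png",im[:,:,::-1])
    cv2.imwrite(f"pics/w{n}z.png",cv2.resize(im[30:240,150:360,::-1],None,fx=2.8,fy=2.8,interpolation=cv2.INTER_CUBIC))
json.dump(cal,open("cal.json","w")); print(get_t())
```

```text
55.7917
```

View pics/wHz.png

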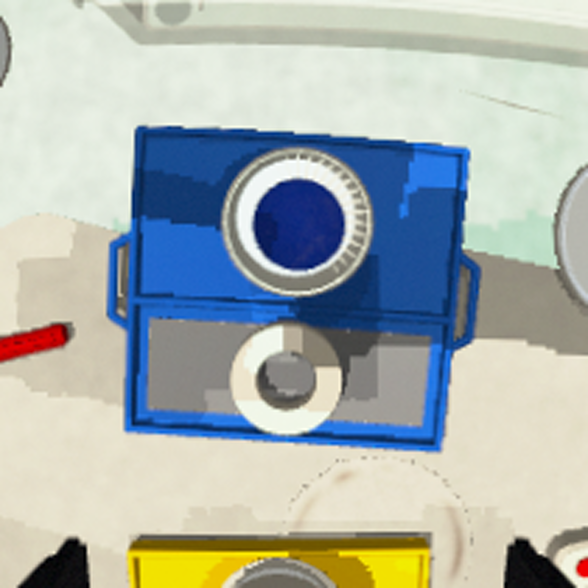

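View pics/wIz.png

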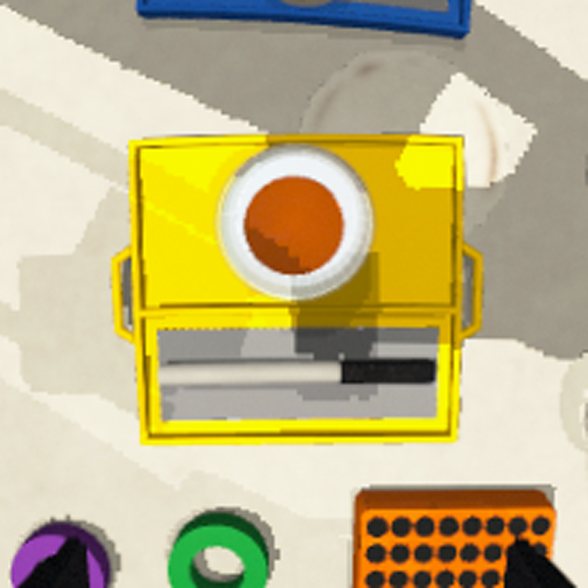

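Run:
```python
from h import *
import json
cal=json.load(open("cal.json"))
f=lambda n,p,z:onz(cal[n],(150+p[0]/2.8,30+p[1]/2.8),z,True).round(1)
print("blue",f("H",(299,224),114),"want 616.8,-8.2; orange",f("I",(294,225),129),"want 607.5,-214.8; tape",f("H",(287,379),28),"marker",f("I",(297,372),15))
print("red marker cap tip (rw B/G)",onz(cal["B"],(257,156),6,True).round(1),onz(cal["G"],(258,152.5),6,True).round(1))
move_ptp([450,-120,280],down(0)); pause(.5); print(get_gripper_width(),get_ft_force().round(1),get_t()); close_job()
```

```text
blue [618.4  -8.5 114. ] want 616.8,-8.2; orange [ 607.5 -214.9  129. ] want 607.5,-214.8; tape [613.3 -81.   28. ] marker [ 608.9 -286.3   15. ]
red marker cap tip (rw B/G) [502.2 -62.2   6. ] [503.3 -62.8   6. ]
94.90278985620455 [ 0.5 -0.9 -0.6] 57.2417
the job is handed in; nothing more can be done
```

Both kits are made up and the job was handed in at about 57 s of the 112 s allowed. The white tape and blue-capped bottle are in the blue tray, and the black marker and orange-capped bottle are in the yellow tray.

- **Last checks:** Wrist pictures from straight above put all four things within about 2 mm of their targets. Both bottles stand upright and centred, and the marker is about 0.01 rad off lengthwise.
- **Red-capped things:** The red bottle and red marker measured where they started, within about 3 mm. The gripper was open and clear, with no contact force at hand-in.
- **What disagreed:** One check of the caps from mixed camera views came out 12–15 mm too low in height and 5–6 mm off in x and y. I put this down to the short baseline and a partly seen cap. The overhead views and the height at which each bottle met the tray floor contradicted it.
- **Marker placing:** The marker was let go about 2 mm above the floor, so the opening fingers cleared the tray walls.

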